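# Refit the gas hob's igniter battery and knob and hold the knob pressed to light it

## Robot

A 7-joint arm with a two-finger parallel gripper is mounted at the origin on a cart in front of the work surface, level with it; the furniture and walls round the work are solid. World frame = base frame: x ahead of the robot, y to its left, z up, the work surface at z = 0. Lengths are in m, angles in degrees, forces in N, time in s.
With the tool pointing down it reaches from about 0.35 to 0.775 m from the base axis. Payload 3.1 kg.
Tool frame: the origin (TCP) lies on the centre line of the jaws, within the pads' length; the fingertips stand 17 mm ahead of it and the grasp point (between the pads) lies 2 mm behind it (robot.tip_reach is the distance from the TCP to the fingertips, in m); z points along the fingers, y is the line along which they close (so a half turn about z gives the same grasp; the last joint's range is limited). The gripper opens to 85 mm and grips with 20 to 120 N. Pads are 22 mm wide; open, the fingers measure 114 mm over their backs; the gripper's body (76 mm by 85 mm) begins 54 mm behind the grasp point. The pads swing forward as they close: fully open they stand 13 mm farther back than shut.
Start: joints at [61.037, 17.813, 0.802, 86.603, -0.252, 75.585, -1.558], TCP at [0.246, -0.492, 0.22] pointing down, gripper open.
Joint ranges: [-154.91, 154.91], [-16.99, 109.72], [-72.82, 74.43], [7.12, 147.25], [-82.49, 262.49], [11.32, 116.49], [-174.64, 174.64]. Speed limits (degrees/s): [159.86, 159.86, 180, 180, 180, 180, 180].

## Interface

Orientations are given as [roll, pitch, yaw] about the fixed x, y, z axes, in that order (R = Rz(yaw) Ry(pitch) Rx(roll)).
In Python, from station import robot, fingers, vision, workorder, recognise gives the robot as it stands. Calls block until the motion is done:
- robot.move_to(position, orientation): joint-space move of the TCP to a pose.
- robot.line_to(position, orientation=None, velocity=0.15, f_stop=None): straight line of the TCP; orientation=None keeps the orientation; velocity is the mean speed in m/s. With f_stop (N) it stops when the force on the tool has changed by that much, and returns True; else False.
- robot.move_j(angles): joint-space move.
- fingers.gripper_to(opening, force=None): opening from 0.0 (shut) to 1.0 (fully open); force is the grip in N (None keeps the last); returns when the fingers have stopped.
- robot.pause(seconds).
- robot.inverse_kinematics(position, orientation): joint angles nearest the present ones, or None.
- vision.grab_frame(name): name is "scene" or "top"; returns the picture (400x640x3 uint8, red, green, blue); there is no depth.
- vision.calibration(name): a dict with "mtx" (3x3 intrinsics, pixels), "k1" (the pictures are not rectified: a ray, as slopes to the right and down, at radius r is drawn at 1 + k1 r^2 times it, then the intrinsics apply), "extrinsics" (4x4, takes a point from world to camera coordinates). Camera axes: x right, y up, looking along -z (the intrinsics and any distortion apply to the point x, -y, -z); pixel columns grow to the right and rows downward; lengths in m; the calibration is good to about 2 mm. A picture is of the moment at which its call begins. calibration takes no time and is no camera call.
A pose or a line that the arm cannot do raises robot.PlanningError and nothing moves.
- workorder.close_job(): hands the job in; it is judged then, once.
Trained networks look in the newest picture that a camera, given by its name, has taken for a name from the list of things; names that differ only in an ending like _2 or _b are one class to them, and where a whole thing is asked for, a point or a joint stands for the part that bears it (a point fixed in the world has none). Each returns a list of dicts, best first, with "p" (0 to 1); they miss things now and then, are a little off and sometimes report something else, mostly with a low value. They report only what shows in the picture. A call takes as long as a camera call. They do not tell look-alikes from the thing itself.
- recognise(label, camera): "rect" ([centre column, centre row, width, height] in pixels, round what is visible of it).
Readings, each from a call of its own:
- robot.current_time_s(): time.
- robot.current_joint_positions(): joint angles.
- robot.current_dq(): joint speeds.
- robot.current_joint_torque(): joint torques, N m.
- robot.current_tool_pos(): TCP position.
- robot.current_eef_rot(): TCP orientation.
- robot.current_contact_force(): force on the tool from outside, world axes, zero at the start.
- robot.current_torque(): the same for the moment, N m.
- robot.current_finger_gap(): opening from 0.0 (shut) to 1.0 (fully open).
- robot.current_gripper_force(): force on a finger pad.
Only numpy, scipy, OpenCV 4.12 (cv2) and the standard library are available. Lean on these libraries where they do the work, as an engineer would, in place of code of your own. Each camera call takes 0.05 s, during which the arm holds its last target. There are 200 camera calls.

## Task

Get the clean table-top gas hob ready and light it: drop the upright battery end-down, button end up, all the way into the open igniter well in the middle of the control strip, and close the well's flap flat. Then push the loose knob onto the bare D-shaped spindle, flat to flat and fully home, press it well in against its spring and keep it pressed, as one does until the flame catches: the program finishes while still holding the knob pressed. Leave the mug, salt shaker, tin, lemon and teaspoon where they are.

Things in the scene. Friction and masses are not known exactly. Their poses are not given: they have to be found in the camera images.
- hob: white two-burner gas hob, 260 wide (y), 460 deep (x), flat top 70 above the worktop; fixed. Origin under its centre at worktop level; its -x side faces the robot. In a row 185 in front of the centre: a tap 80 to the left, the battery well in the middle, a tap 80 to the right; which tap is bare varies. Black pan supports, up to 34 above the top, begin 106 behind that row
- well (a point): centre of the mouth of the round battery well, flush with the hob's flat top, axes as the hob's: bore 19 across, 53 deep, straight down, mouth slightly chamfered
- flap (a joint): black plastic flap over the well, 40 long, 36 wide, 3 thick, hinged at its far edge on an axis along the hob's y: 0 = closed flat, its upper face 5 above the hob's top; grows as it swings up and back, 2.0 = stop; starts open at 1.65 to 1.95. A stiff little hinge: it stays where it is left and moves under about 0.5 N at its edge
- flap_hinge (a point): centre of the flap's hinge, 24 behind the well's centre and 4 above the hob's top; axes turn with the flap
- flap_edge (a point): tip of the flap's finger tab, 45 from the hinge; when closed it lies toward the robot, about 21 in front of the well's centre
- cell: AA-size battery standing upright on the worktop, button end up: 14.5 diameter, 50.5 tall with its button, 24 g, black with a copper-coloured top band. Origin at the centre of its underside, z up; its yaw means nothing
- knob: loose black cooker knob standing upright on the worktop, 36 tall, 50-85 g: 46 skirt, 38 body 20.5 tall, on it a grip bar 12 wide (y), 48 long (x), 15.5 tall, which narrows to a pointer nose at +x (27 from the axis) with a pale line on top. D-bore from below: 18 deep, 14 diameter, its flat on the -x side 2 from the axis (away from the pointer). Origin on the axis at the underside, z up
- knob_pointer (a point): point of the knob's pointer nose, 27 from its axis along the knob's +x, 28 above its underside
- tap: centre of the bare tap's low round bezel (50 diameter, 2 high), at the level of the hob's top, axes as the hob's
- spindle_tip (a point): top centre of the bare brass spindle, 28 above the hob's top when out; sinks with it. D-shaft, 12 diameter, one flat 1 from the axis facing the hob's -x (front); tip tapered. It does not turn. Axes as the hob's. The knob fits only with its x along the hob's +x, pointer to the back as on the fitted knob, within about 0.15 rad
- spindle (a joint): how far the spindle is pressed in, m: 0 = out, 0.006 = stop. Spring: 3 N to start, about 8.5 N at the stop. It springs out when let go. With the knob home the bore's ceiling rests on the spindle's tip (knob's underside 18 below the tip)
- fitted_knob: the other tap with its knob on, same knob, pointer to the back of the hob; fixed. Origin at the centre of its bezel on the hob's top; it stands 46 above the hob's top
- mug: mug, 86 diameter, 88 tall, bystander. Origin at the centre of its underside
- salt: salt shaker, 44 diameter, 90 tall, bystander. Origin at the centre of its underside
- tin: small food tin, 57 diameter, 72 tall, bystander. Origin at the centre of its underside
- lemon: lemon, 83 long, 58 thick, bystander. Origin under its middle
- spoon: teaspoon lying flat, 132 long, bystander. Origin under its middle
There are look-alikes about, which are no part of the job. Leave any green or red look-alike of the knob alone.

How it is judged (in metres and radians):
On the way, in this order (a step that is already met when the one before it is completed fails the run):
1. the battery stands fully down in the well (z of cell in the frame of well below -0.049 m and horizontal distance between cell and well below 0.006 m), for 0.2 s.
2. the flap is closed over the battery (value of joint flap below 0.12 rad and z of cell in the frame of well below -0.049 m), for 0.2 s.
At the end, for the whole second after the job is handed in: Battery in the well, underside 49 mm or more below the mouth; flap within 0.12 rad of closed; knob on the spindle within 2 mm of home, 3 mm of centre, upright, pointer to the hob's back; gripper holding it pressed (over 2 N, spindle at least 3.5 mm in) through the last second (all of step 2 and horizontal distance between cell and well below 0.006 m and angle between cell's own z axis and vertical below 0.3 rad and z of knob in the frame of spindle_tip below -0.016 m and horizontal distance between knob and spindle_tip below 0.003 m and x of knob_pointer in the frame of spindle_tip above 0.023 m and angle between knob's own z axis and vertical below 0.12 rad and value of joint spindle above 0.0035 m and contact force between the fingers and knob above 2 N); the arm keeps its last pose, push and grip.
It fails at once if a bystander is shifted by more than 40 mm (distance of any of mug, salt, tin, lemon, spoon from where it was at the start of the episode above 0.04 m).
It also fails if it takes over 64 s, if anything falls off the work surface, if the arm or the gripper's body presses on something with over 40 N, if the wrist force passes 120 N, or if a joint passes its speed limit or range.

## Working session

There is one attempt and no reset: what is moved stays moved. The work goes in short steps, each a Python script; the robot and the scene stay as the last script left them, time stands still between calls to the robot, and variables do not carry over. Pictures are saved under pics/ and viewed, at most 10 in all, crops included, and the job is handed in when it is done.

```bash
ls; mkdir -p pics; cat > h.py <<'E'
import numpy as np, cv2
from station import robot, fingers, vision, workorder, recognise
def grab(cam,name=None):
    im=vision.grab_frame(cam)
    if name: cv2.imwrite('pics/'+name,im[:,:,::-1])
    return im
def cal(cam):
    c=vision.calibration(cam); return np.array(c['mtx']),c['k1'],np.array(c['extrinsics'])
def proj(cam,p):
    K,k,E=cal(cam); q=np.c_[np.atleast_2d(p),np.ones(len(np.atleast_2d(p)))]@E.T
    s=np.c_[q[:,0]/-q[:,2],-q[:,1]/-q[:,2]]; s=s*(1+k*(s**2).sum(1,keepdims=True))
    return s*[K[0,0],K[1,1]]+K[:2,2]
def ray(cam,uv):
    K,k,E=cal(cam); d=np.array([(uv[0]-K[0,2])/K[0,0],(uv[1]-K[1,2])/K[1,1]]); s=d.copy()
    for _ in range(20): s=d/(1+k*(s@s))
    R=E[:3,:3]; return -R.T@E[:3,3], R.T@np.array([s[0],-s[1],-1])
def onz(cam,uv,z):
    o,d=ray(cam,uv); return o+d*(z-o[2])/d[2]
E
python3 - <<'E'
from h import *
for c in("scene","top"):
    grab(c,c+'0.png'); K,k,E=cal(c); print(c,K[0,0],k,(-E[:3,:3].T@E[:3,3]).round(3))
    for l in("hob","flap","cell","knob","tap","spindle_tip","fitted_knob","mug","salt","tin","lemon","spoon"):
        print(l,[(np.round(r['rect']).astype(int).tolist(),round(r['p'],2)) for r in recognise(l,c)][:4])
print(robot.current_time_s(), robot.tip_reach)
E
```

```text
pics
scene 371.820058541161 -0.07304170411957829 [0.044 0.684 0.576]
hob [([332, 183, 161, 95], 0.91), ([320, 237, 23, 26], 0.52), ([364, 178, 10, 19], 0.51)]
flap [([364, 180, 9, 20], 0.49)]
cell [([294, 285, 9, 19], 0.52), ([275, 229, 22, 34], 0.16)]
knob [([290, 260, 19, 19], 0.71), ([246, 281, 16, 21], 0.64), ([316, 237, 16, 22], 0.56)]
tap [([352, 199, 18, 14], 0.52)]
spindle_tip []
fitted_knob [([390, 171, 17, 22], 0.75), ([364, 178, 10, 15], 0.49), ([318, 240, 22, 29], 0.16)]
mug []
salt [([251, 243, 19, 41], 0.62)]
tin [([276, 230, 20, 36], 0.62), ([247, 329, 51, 69], 0.34)]
lemon [([364, 178, 10, 18], 0.19)]
spoon [([343, 264, 39, 20], 0.74)]
top 380.51723497095463 -0.06011875125110293 [0.352 0.08  1.24 ]
hob [([371, 157, 99, 148], 0.94)]
flap [([370, 199, 13, 2], 0.61), ([196, 196, 24, 17], 0.47)]
cell [([196, 193, 22, 16], 0.45)]
knob [([300, 206, 15, 15], 0.61), ([268, 210, 18, 11], 0.47), ([232, 209, 15, 18], 0.44)]
tap [([342, 206, 12, 18], 0.63)]
spindle_tip []
fitted_knob [([394, 211, 14, 17], 0.52)]
mug [([199, 236, 31, 42], 0.55)]
salt [([282, 182, 18, 20], 0.61), ([255, 183, 12, 15], 0.54)]
tin [([372, 159, 101, 146], 0.68)]
lemon [([198, 196, 23, 17], 0.61)]
spoon [([293, 236, 36, 15], 0.63), ([372, 157, 97, 152], 0.48)]
1.3 0.017
```

View pics/scene0.png

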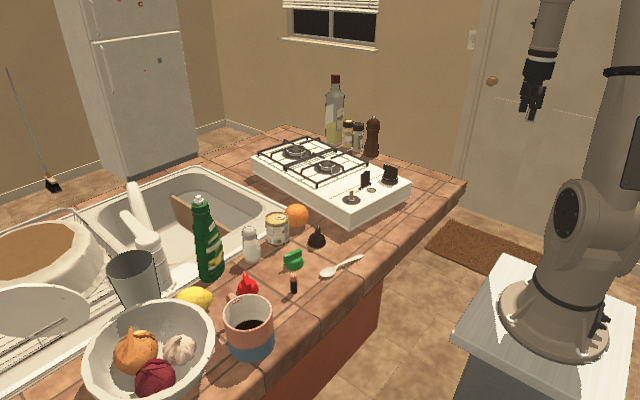

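View pics/top0.png

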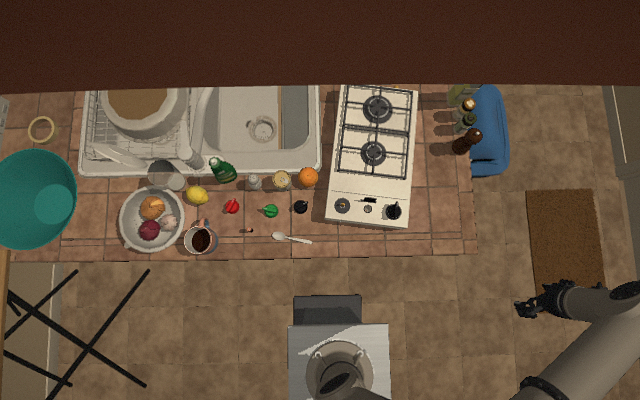

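```bash
python3 - <<'E'
from h import *
t=cv2.imread('pics/top0.png');s=cv2.imread('pics/scene0.png')
a=cv2.resize(t[185:245,225:415],None,fx=4.2,fy=4.2,interpolation=cv2.INTER_CUBIC)
b=cv2.resize(s[155:300,280:415],None,fx=4,fy=4,interpolation=cv2.INTER_CUBIC)
b1=b[:330]
c=np.zeros((a.shape[0]+330,800,3),np.uint8); c[:a.shape[0],:a.shape[1]]=a; c[a.shape[0]:,:b.shape[1]]=b1
d=cv2.resize(s[225:300,280:325],None,fx=4,fy=4,interpolation=cv2.INTER_CUBIC); c[a.shape[0]:a.shape[0]+300,600:780]=d
cv2.imwrite('pics/crop1.png',c);print(a.shape)
for n,uv,z in(('knob',(300,207),.036),('cell',(247,230),.05),('tap',(342,206),.09),('spoon',(292,237),0.)):print(n,onz('top',uv,z).round(3))
for n,uv,z in(('knob',(316,246),0.),('cell',(294,293),.0),('tap',(352,202),.07)):print(n,onz('scene',uv,z).round(3))
E
```

```text
(252, 798, 3)
knob [0.522 0.112 0.036]
cell [0.45  0.278 0.05 ]
tap [ 0.515 -0.018  0.09 ]
spoon [0.429 0.14  0.   ]
knob [0.52  0.127 0.   ]
cell [0.451 0.28  0.   ]
tap [ 0.51  -0.007  0.07 ]
```

View pics/crop1.png

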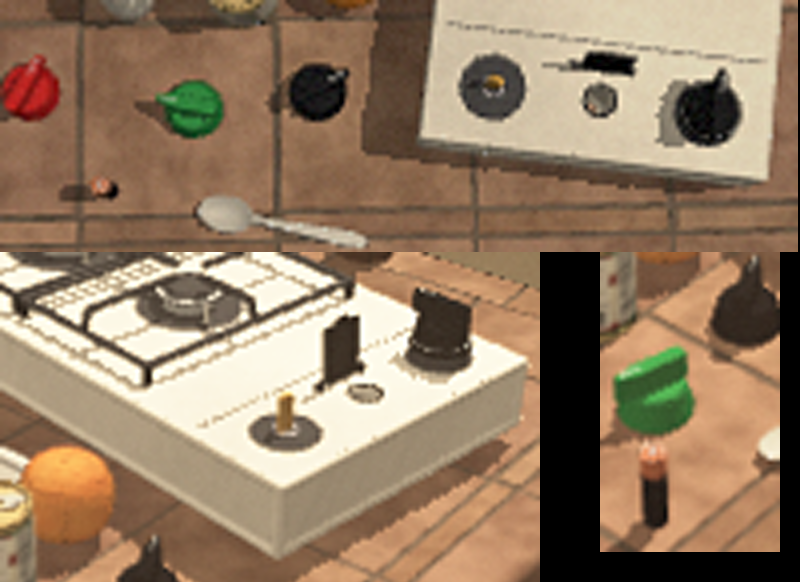

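Candidates for the knob are black at top (300,207), green at (270,211) and red at (232,207); only the black one matches the description. The cell is at top (249,230). The bare tap is the left one at (342,206), and the fitted knob is at (394,211). The well is at (368,209), with its flap up behind it. The enlarged crop confirms all of this.

```bash
cat > m.py <<'E'
from h import *
from scipy.optimize import least_squares
def blob(cam,im,box,lo,hi,up=8,big=True):
    x0,y0,x1,y1=box; g=cv2.cvtColor(im,cv2.COLOR_RGB2GRAY)[y0:y1,x0:x1]
    g=cv2.resize(g,None,fx=up,fy=up,interpolation=cv2.INTER_CUBIC)
    m=cv2.morphologyEx(((g>=lo)&(g<=hi)).astype(np.uint8),cv2.MORPH_OPEN,np.ones((5,5)))
    cs,_=cv2.findContours(m,cv2.RETR_EXTERNAL,cv2.CHAIN_APPROX_NONE)
    c=max(cs,key=cv2.contourArea); h=cv2.convexHull(c)
    e=cv2.fitEllipse(h); M=cv2.moments(h)
    f=lambda p:(np.array(p)+.5)/up-.5+[x0,y0]
    return f(e[0]),np.array(e[1])/up,f((M['m10']/M['m00'],M['m01']/M['m00'])),c/up+[x0,y0]
E
python3 - <<'E'
from m import *
t=cv2.imread('pics/top0.png')[:,:,::-1];s=cv2.imread('pics/scene0.png')[:,:,::-1]
def go(n,*a,z):
    e,ax,c,_=blob(*a); print(n,e.round(2),ax.round(1),c.round(2),onz(a[0],e,z).round(4),onz(a[0],c,z).round(4))
go('bez t','top',t,(331,196,354,217),0,150,z=.072)
go('bez s','scene',s,(340,188,364,212),0,150,z=.072)
go('well t','top',t,(361,203,375,216),0,190,z=.07)
go('well s','scene',s,(365,182,378,194),0,190,z=.07)
go('knob t','top',t,(290,196,312,217),0,45,z=.02)
go('cell t','top',t,(243,225,254,235),0,60,z=.05)
go('cell s','scene',s,(288,272,300,297),0,70,z=.05)
def im(g,b): 
    x0,y0,x1,y1=b; print(cv2.cvtColor(g,cv2.COLOR_RGB2GRAY)[y0:y1,x0:x1])
np.set_printoptions(linewidth=200)
im(t,(288,196,314,216)); print(t[225:236,236:256,0])
E
```

```text
bez t [341.78 205.3 ] [16.2 16.5] [341.8  205.33] [ 0.5195 -0.0189  0.072 ] [ 0.5194 -0.019   0.072 ]
bez s [351.44 197.7 ] [13.8 18.9] [351.   198.45] [ 0.522  -0.0207  0.072 ] [ 0.5206 -0.0168  0.072 ]
well t [367.32 208.46] [9.5 9.8] [367.29 208.46] [ 0.5083 -0.0984  0.07  ] [ 0.5083 -0.0983  0.07  ]
well s [370.95 189.74] [5.4 9.5] [370.96 189.81] [ 0.5079 -0.0935  0.07  ] [ 0.5076 -0.0932  0.07  ]
knob t [300.07 206.57] [13.3 13.7] [300.08 206.57] [0.5254 0.1119 0.02  ] [0.5254 0.1118 0.02  ]
cell t [250.34 230.07] [3.8 5. ] [250.69 230.28] [0.4499 0.2675 0.05  ] [0.4493 0.2664 0.05  ]
cell s [293.25 286.44] [ 7.2 16. ] [293.32 286.91] [0.429  0.3032 0.05  ] [0.428  0.3041 0.05  ]
[[127 116  83  80 121 122 113 115 113 117 113 117 114 116 119 120 120 122 122 119 117 115 120 112 113  72]
 [123 118  81  79 115 117 109 111 111 118 114 115 107 113 121 119 122 120 120 120 117 119 115 115 109  69]
 [119 113  82  78 113 113 111 110 110 112 114 114 116 115 118 123 123 119 121 125 121 109 110 108 110  65]
 [115 117  86  77 113 116 110 109 112 118 120 120 123 127 128 125 128 125 122 121 11
[... 1949 characters left out ...]
67 159 164 144 146 142 142 143 141]
 [132 132 133 135 137 142 138 110  98 141 146 170 175 192 192  99 110 146 149 148]
 [137 136 136 142 103  89  81  65  69  93 125 195 179 192 179  81  25 145 156 147]
 [142 141 143 102  80  81  77  64  63  86 100 174 166 201 118  42   2 111 148 150]
 [146 142 140  97  83  83  78  59  63  87  93 109  75  63  35   2  29 147 154 153]
 [148 145 143 102  81  80  71  58  64  81  90  83 133 119 112  79 141 153 157 156]
 [151 148 142 140 142 143 128 103 115 148 150 148 150 152 157 153 155 152 149 148]
 [152 150 150 147 145 142 123 103 114 151 155 153 151 150 153 154 153 153 150 147]
 [155 158 156 158 153 146 128 105 115 155 161 158 156 158 156 154 160 152 155 155]]
```

```bash
cat >> h.py <<'E'
D=np.deg2rad
def ori(y): return [180,0,y]
def frame(o,yaw):
    c,s=np.cos(D(yaw)),np.sin(D(yaw)); R=np.array([[c,-s],[s,c]]); o=np.array(o)
    return lambda x,y,z: list(o+R@[x,y])+[z]
def st(*a): print(*a,'t',round(robot.current_time_s(),2),np.round(robot.current_tool_pos(),4),'F',np.round(robot.current_contact_force(),1),'gap',round(robot.current_finger_gap(),3))
E
python3 - <<'E'
from h import *
print(np.round(robot.current_eef_rot(),1))
kt=onz('top',(304.6,202.4),.036); ka=np.array([.5245,.1115]); print('knob yaw',np.rad2deg(np.arctan2(kt[1]-ka[1],kt[0]-ka[0])),kt, np.hypot(*(kt[:2]-ka)))
Y=-7.5; W=frame((.508,-.0975),Y)
fingers.gripper_to(0.0,30)
P=lambda y,x,z:W(x,y,z)
robot.move_to(P(-45,0,0) if 0 else W(-.085,-.05,.15),ori(Y)); st('a')
robot.line_to(W(-.085,-.05,.07),velocity=.25)
for y in(-.05,.05):
    if y>0: robot.line_to(W(-.085,y,.07),velocity=.25)
    r=robot.line_to(W(-.04,y,.07),velocity=.03,f_stop=3); st(y,r)
    robot.line_to(W(-.085,y,.07),velocity=.25)
E
```

```text
[180.    0.   26.6]
knob yaw -51.26934806799439 [0.53630666 0.09677903 0.036     ] 0.018870722643785327
a t 3.55 [ 0.4173 -0.1372  0.1502] F [ 0.8 -0.2 -0.3] gap -0.001
-0.05 False t 5.67 [ 0.4616 -0.1419  0.07  ] F [-0.2  0.4  0.4] gap -0.001
0.05 False t 8.2 [ 0.4747 -0.0427  0.07  ] F [-0.5  0.6  0.3] gap 0.0
```

```bash
python3 - <<'E'
from h import *
W=frame((.508,-.0975),-7.5)
r=robot.line_to(W(-.035,.05,.07),velocity=.06,f_stop=3); st(r)
s=grab('scene');t=grab('top')
tcp=np.array(robot.current_tool_pos())
a=cv2.resize(s[120:260,270:430],(640,560)); print(proj('scene',[tcp,tcp-[0,0,.017]]),proj('top',[tcp,tcp-[0,0,.017]]))
cv2.imwrite('pics/probe.png',a[:,:,::-1])
E
```

```text
False t 9.52 [ 0.4793 -0.0432  0.0698] F [ 0.4 -0.4 -0.1] gap -0.0
[[369.57365895 200.38585904]
 [369.09733893 205.85560247]] [[349.9997926  218.08206067]
 [349.45087498 218.68028118]]
```

View pics/probe.png

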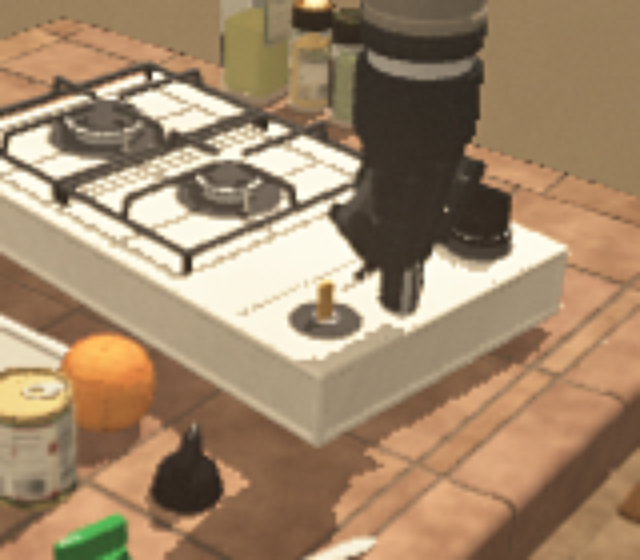

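The fingertips appear to end about 8 px higher than projected, above the hob top. I'll touch the top to measure the real reach.

```bash
python3 - <<'E'
from h import *
W=frame((.508,-.0975),-7.5)
robot.line_to(W(-.03,.04,.095),velocity=.2); st()
r=robot.line_to(W(-.03,.04,.05),velocity=.03,f_stop=3); st(r)
print(np.round(robot.current_joint_positions(),1))
robot.line_to(W(-.03,.04,.1),velocity=.2)
E
```

```text
t 9.9 [ 0.4845 -0.0545  0.0961] F [-0.8  0.3 -0.4] gap -0.0
True t 11.02 [ 0.4833 -0.0539  0.0584] F [-1.3  0.2  4.3] gap -0.004
[ 17.9  20.7 -16.7 108.3   7.4  52.1 -99.9]
```

```bash
python3 - <<'E'
from h import *
W=frame((.508,-.0975),-7.5)
robot.line_to(W(-.105,.04,.1),velocity=.3)
robot.line_to(W(-.105,.04,.04),velocity=.2); st()
r=robot.line_to(W(-.105,.04,-.03),velocity=.03,f_stop=3); st(r)
robot.line_to(W(-.105,.04,.06),velocity=.3)
E
```

```text
t 12.22 [ 0.4096 -0.044   0.0397] F [0.2 0.4 0.3] gap 0.002
True t 13.8 [ 0.4091 -0.0442 -0.0117] F [-0.4 -0.   5.5] gap 0.003
```

```bash
python3 - <<'E'
from h import *
W=frame((.508,-.0975),-7.5); z=.035
for y in(.0,.08):
    robot.line_to(W(-.07,y,z),velocity=.3)
    r=robot.line_to(W(-.03,y,z),velocity=.03,f_stop=2.5); st(y,r)
    robot.line_to(W(-.07,y,z),velocity=.3)
robot.line_to(W(-.07,.165,z),velocity=.3)
robot.line_to(W(-.02,.165,z),velocity=.3)
r=robot.line_to(W(-.02,.125,z),velocity=.03,f_stop=2.5); st('side',r)
robot.line_to(W(-.02,.165,z),velocity=.3)
robot.line_to(W(-.02,.165,.12),velocity=.3); st()
E
```

```text
0.0 True t 15.26 [ 0.4556 -0.0905  0.0346] F [ 0.6 -0.5  0.2] gap 0.0
0.08 True t 16.67 [ 0.4669 -0.0117  0.0344] F [-0.6 -0.9  0.2] gap -0.002
side True t 18.52 [0.5063 0.0445 0.0347] F [ 1.2  1.4 -0.6] gap 0.003
t 19.2 [0.5105 0.0675 0.1212] F [-0.5 -0.4 -0.7] gap 0.002
```

```bash
python3 - <<'E'
from h import *
c=onz('top',(248.6,229.3),.047); s=onz('scene',(294,285),.025); print(c,s)
p=((c+s)/2)[:2]
Y=81.9
try: ok=robot.inverse_kinematics([*p,.02],ori(Y))
except Exception: ok=None
if ok is None: Y=-98.1
print(p,Y,ok)
fingers.gripper_to(0.6,20)
robot.move_to([*p,.10],ori(Y))
robot.line_to([*p,-.002],velocity=.25); st()
fingers.gripper_to(0.0,20); st('sq1')
fingers.gripper_to(0.45)
robot.line_to([*p,.0165],velocity=.15)
robot.move_to([*p,.0165],ori(-8.1)); st()
fingers.gripper_to(0.0,40); st('sq2')
robot.line_to([*p,.115],velocity=.3); st()
grab('scene','s2.png'); grab('top','t2.png')
s=cv2.imread('pics/s2.png'); cv2.imwrite('pics/s2c.png',cv2.resize(s[170:330,210:370],(640,640))[:600])
E
```

```text
[0.45270481 0.27346739 0.047     ] [0.44896824 0.28104063 0.025     ]
[0.45083653 0.27725401] 81.9 [ -5.68766187  32.25604884 -37.51482793 103.15455556  24.08309659
  52.79418274 -61.90560455]
t 21.23 [ 0.4519  0.2766 -0.0016] F [-0.1  0.2  0.1] gap 0.598
sq1 t 21.64 [ 4.522e-01  2.781e-01 -3.000e-04] F [-0.2 -0.9  6.8] gap 0.161
t 23.51 [0.4505 0.2771 0.0161] F [ 0.8  0.2 -0. ] gap 0.449
sq2 t 23.85 [0.4508 0.2772 0.0164] F [-0.  -0.7 -0. ] gap 0.152
t 24.32 [0.4515 0.2777 0.1164] F [-1.1 -0.9 -1. ] gap 0.147
```

View pics/s2c.png

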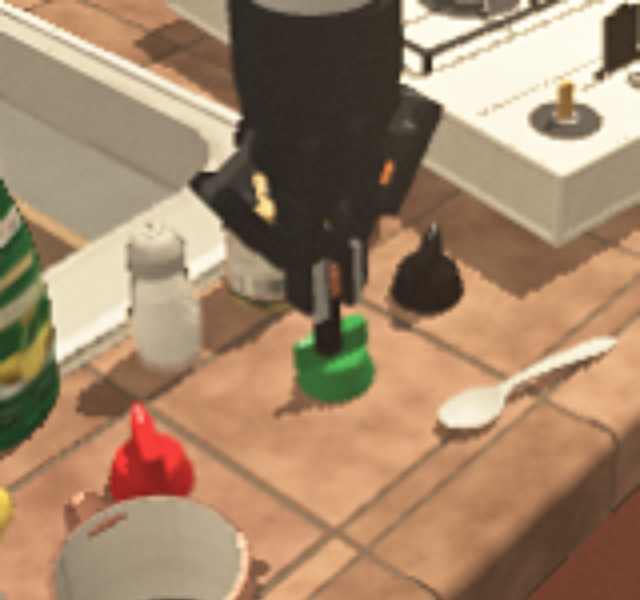

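```bash
python3 - <<'E'
from h import *
print('pred cell bottom before',proj('scene',[.4515,.2777,.1164-.0164]))
C=(.5092,-.1000)
robot.line_to([.4515,.2777,.145],velocity=.3)
robot.move_to([*C,.145],ori(-8.1))
robot.line_to([*C,.102],velocity=.2); robot.pause(.2); st()
grab('scene','s3.png'); grab('top','t3.png')
tp=np.array(robot.current_tool_pos())
print('pred bottom',proj('scene',tp-[0,0,.0164]),'well A,B,C',proj('scene',[[.5105,-.102,.07],[.5083,-.0984,.07],[*C,.07]]))
s=cv2.imread('pics/s3.png'); cv2.imwrite('pics/s3c.png',cv2.resize(s[155:215,335:415],None,fx=9,fy=9,interpolation=cv2.INTER_CUBIC))
E
```

```text
pred cell bottom before [[292.92902357 255.95264902]]
t 26.67 [ 0.5106 -0.0998  0.1035] F [ 0.9  0.8 -0.1] gap 0.148
pred bottom [[372.01856774 183.28175904]] well A,B,C [[371.8419785  188.28942739]
 [371.7971707  189.02602962]
 [371.84066646 188.7069399 ]]
```

View pics/s3c.png

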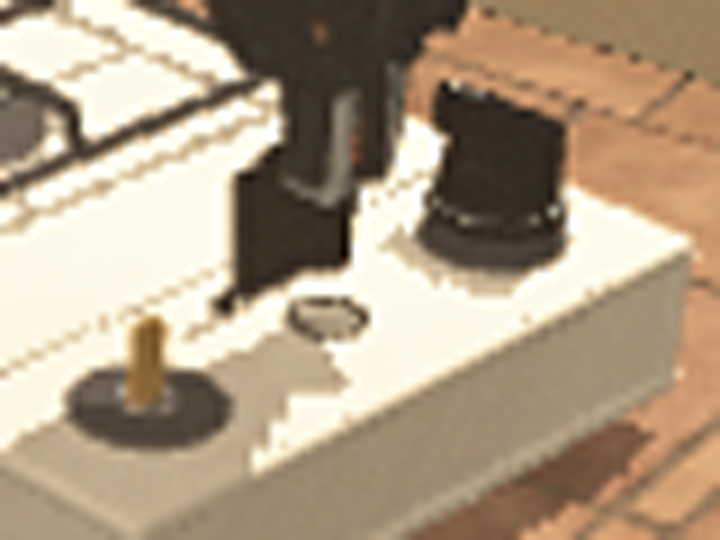

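```bash
python3 - <<'E'
from h import *
C=(.5092,-.1000)
r=robot.line_to([*C,.064],velocity=.05,f_stop=4); st(r)
print([np.round(robot.current_tool_pos(),4) for _ in range(3)], np.round(robot.current_torque(),2))
E
```

```text
True t 27.22 [ 0.5083 -0.0999  0.0844] F [-0.  -0.  -0.3] gap 0.146
[array([ 0.5083, -0.0999,  0.0844]), array([ 0.5083, -0.0999,  0.0844]), array([ 0.5083, -0.0999,  0.0844])] [ 0.03 -0.02  0.  ]
```

```bash
python3 - <<'E'
from h import *
W=frame((.5092,-.1000),-8.1)
for dx,dy in((0,0),(.002,0),(-.002,0),(0,.002),(0,-.002),(.003,.003),(-.003,-.003),(.003,-.003),(-.003,.003)):
    robot.line_to(W(dx,dy,.088),velocity=.1)
    r=robot.line_to(W(dx,dy,.064),velocity=.06,f_stop=5); st(dx,dy,r)
    if not r or robot.current_tool_pos()[2]<.075: break
E
```

```text
0 0 True t 27.68 [ 0.5099 -0.0999  0.0854] F [0.6 0.8 3.2] gap 0.149
0.002 0 True t 28.14 [ 0.5117 -0.1004  0.0862] F [-1.4  0.3  4.6] gap 0.152
-0.002 0 False t 28.94 [ 0.5069 -0.0997  0.0635] F [-0.1 -0.8  0.3] gap 0.152
```

```bash
python3 - <<'E'
from h import *
W=frame((.5072,-.0998),-8.1)
fingers.gripper_to(0.3); robot.pause(.15)
robot.line_to(W(0,0,.075),velocity=.1); robot.line_to(W(0,0,.135),velocity=.3); st()
grab('scene','s4.png');t=grab('top')
fingers.gripper_to(0.0,40)
robot.line_to(W(.068,0,.135),velocity=.3)
s=grab('scene')
robot.line_to(W(.068,0,.090),velocity=.3)
r=robot.line_to(W(.0,0,.090),velocity=.12,f_stop=8); st('sweep',r)
r2=robot.line_to(W(.0,0,.059),velocity=.05,f_stop=8) if not r else None; st('press',r2)
robot.line_to(W(.0,0,.12),velocity=.3)
robot.move_to(W(-.06,.15,.13),ori(-8.1)); st()
s2=grab('scene')
f=lambda im:cv2.resize(im[155:215,335:415],None,fx=4.7,fy=4.7,interpolation=cv2.INTER_CUBIC)[:,:,::-1]
cv2.imwrite('pics/f.png',np.hstack([f(s),f(s2)]))
E
```

```text
t 29.98 [ 0.5085 -0.1     0.1366] F [-0.3 -0.5 -0.3] gap 0.301
sweep False t 31.89 [ 0.5086 -0.1     0.0912] F [ 0.7 -0.5 -0.4] gap -0.004
press True t 32.42 [ 0.5071 -0.0997  0.0634] F [-2.2 -0.5  8. ] gap -0.0
t 33.46 [0.468  0.0566 0.1287] F [ 0.  -0.1 -0.2] gap 0.004
```

View pics/f.png

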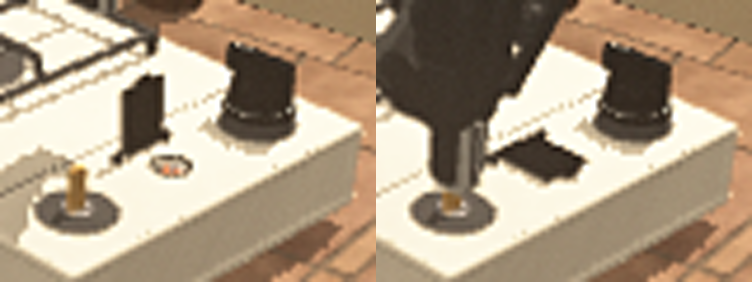

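The copper button is visible down in the well (left), and the flap now lies flat (right). Next is the knob: centre it by squeezing nose to tail, then grip the bar.

```bash
python3 - <<'E'
from h import *
p=np.array([.5245,.1115]); th=-51; u=np.array([np.cos(D(th)),np.sin(D(th))])
c=p+.003*u
fingers.gripper_to(0.8,20)
robot.move_to([*c,.10],ori(th+90))
robot.line_to([*c,.006],velocity=.25); st()
fingers.gripper_to(0.0,20); st('sq1')
fingers.gripper_to(0.8)
robot.line_to([*c,.06],velocity=.3)
t=grab('top'); 
robot.move_to([*p,.06],ori(th))
fingers.gripper_to(0.4)
r=robot.line_to([*p,.012],velocity=.15,f_stop=5); st('down',r)
fingers.gripper_to(0.0,60); st('grip')
robot.line_to([*p,.14],velocity=.3)
S=(.519,-.0200)
robot.move_to([*S,.14],ori(-8.1)); robot.pause(.1); st()
s=grab('scene')
cv2.imwrite('pics/k.png',cv2.resize(s[145:215,320:400],None,fx=7,fy=7,interpolation=cv2.INTER_CUBIC)[:,:,::-1])
tp=np.array([*S,.14]); print(proj('scene',[tp-[0,0,.012],[*S,.098]]))
E
```

```text
t 35.37 [0.5267 0.1088 0.0068] F [1.1 0.6 1.5] gap 0.795
sq1 t 35.7 [0.5285 0.1097 0.0086] F [-1.8 -0.3  6.7] gap 0.539
down False t 38.61 [0.5245 0.1115 0.012 ] F [-0.6  0.5 -0.2] gap 0.397
grip t 38.94 [0.5257 0.1119 0.0134] F [-0.7  0.5  5.7] gap 0.119
t 40.54 [ 0.5186 -0.0185  0.1393] F [-0.7 -0.4 -0.9] gap 0.113
[[353.27361261 179.45869023]
 [352.68947457 189.62763284]]
```

View pics/k.png

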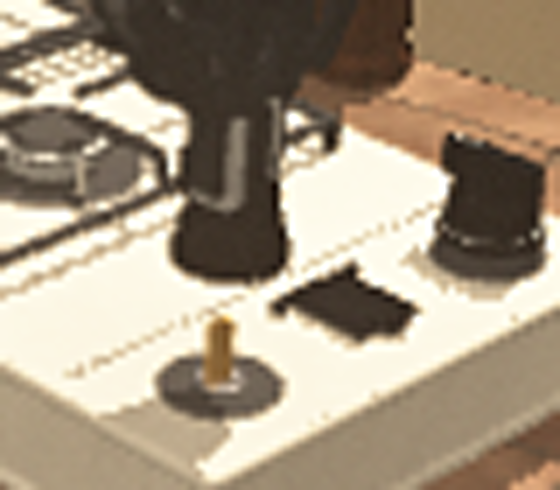

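```bash
python3 - <<'E'
from h import *
W=frame((.5195,-.0190),-8.1)
robot.line_to(W(0,0,.120),velocity=.2)
g=sorted([(a*.0013,b*.0013) for a in range(-2,3) for b in range(-2,3)],key=lambda q:np.hypot(*q))
for dx,dy in g:
    if robot.current_time_s()>50: break
    robot.line_to(W(dx,dy,.1135),velocity=.12)
    r=robot.line_to(W(dx,dy,.099),velocity=.06,f_stop=4); z=robot.current_tool_pos()[2]; st(round(dx,4),round(dy,4),r)
    if z<.1045: print('IN'); break
E
```

```text
0.0 0.0 False t 41.48 [ 0.5191 -0.0191  0.0985] F [ 0.   0.5 -0.4] gap 0.115
IN
```

```bash
python3 - <<'E'
from h import *
fingers.gripper_to(0.0,120)
W=frame((.5195,-.0190),-8.1)
for z in(.092,.088,.086,.0845,.083,.0815,.080):
    r=robot.line_to(W(0,0,z),velocity=.06,f_stop=18); robot.pause(.15)
    F=np.mean([robot.current_contact_force() for _ in range(3)],0); st(z,r)
    if F[2]>13 or r: break
s=grab('scene');t=grab('top')
f=lambda im,b:cv2.resize(im[b[1]:b[3],b[0]:b[2]],(399,399),interpolation=cv2.INTER_CUBIC)[:,:,::-1]
cv2.imwrite('pics/e.png',np.hstack([f(s,(330,155,390,215)),f(t,(325,180,385,240))]))
E
```

```text
0.092 False t 42.12 [ 0.5204 -0.0189  0.0926] F [ 0.8 -0.1  3.3] gap 0.093
0.088 False t 42.52 [ 0.5204 -0.019   0.089 ] F [1.2 0.3 7. ] gap 0.09
0.086 False t 42.92 [ 0.5205 -0.019   0.0875] F [ 0.1 -0.5  8.6] gap 0.094
0.0845 False t 43.32 [ 0.5206 -0.019   0.0872] F [-3.5  0.9 16.1] gap 0.092
```

View pics/e.png

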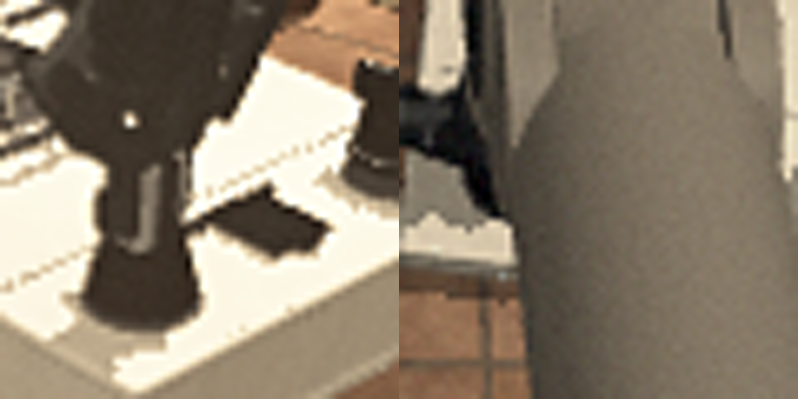

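The force rose along the spring curve to its stop (3.3, 7.0, 8.6, then 16 N). The picture shows the knob seated low over its bezel and the flap still flat. Handing in.

```bash
python3 -c "
from h import *
st(); print(workorder.close_job())"
```

```text
t 43.42 [ 0.5206 -0.019   0.0872] F [-3.9 -0.1 15.7] gap 0.093
the job is handed in; nothing more can be done
None
```

I handed the job in at 43.4 s with the battery down in the well, the flap closed flat, and the knob on the spindle and held pressed against its stop at about 16 N; the hand-in returned no verdict.

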